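Plug in the relay and test its load terminal

ROBOT

A 6-joint arm with a two-finger parallel gripper is mounted at the origin on a cart in front of the work surface, level with it; the furniture and walls round the work are solid. World frame = base frame: x ahead of the robot, y to its left, z up, the work surface at z = 0. Lengths are in m, angles in rad, forces in N, time in s.
With the tool pointing down it reaches from about 0.35 to 0.775 m from the base axis. Payload 5.5 kg.
Tool frame: the origin (TCP) lies midway between the tips of the shut fingers; the grasp point (between the pads) lies 19 mm behind it; z points along the fingers, y is the line along which they close (so a half turn about z gives the same grasp; the last joint's range is limited). The gripper opens to 85 mm and grips with 20 to 120 N. Pads are 22 mm wide; open, the fingers measure 114 mm over their backs; the gripper's body (76 mm by 85 mm) begins 54 mm behind the grasp point. The pads swing forward as they close: fully open they stand 13 mm farther back than shut.
Start: joints at [1.053, 0.313, 0.046, 1.304, 0, 1.431], TCP at [0.212, 0.534, 0.231] pointing down, gripper open.
Joint ranges: [-2.76, 2.76], [-0.86, 1.69], [-1.03, 1.26], [-2.2, 2.34], [-1.47, 1.5], [-3.14, 3.14]. Speed limits (rad/s): [2.57, 2.57, 3.14, 3.14, 3.14, 3.14].

INTERFACE

Orientations are given as a 3x3 rotation matrix whose columns are the frame's x, y, z axes.
In Python, from station import manip, cams, nets gives the robot as it stands. The module is installed in compiled form; this text tells all that it offers.
- The arm moves only by the tool arm_command, never from a script. Its argument "deltas" is a list of rows, each an object of numbers: "grip": the gripper's target within -1 to 1 (fully open at 1, half-way at 0, shut at -1); "x", "y", "z": the shift along the tool's x, y, z in units of 0.1 m (1.0 is 0.1 m); "wx", "wy", "wz": the turn, a rotation vector about the tool's x, y, z in units of 90 degrees (1.0 is 90 degrees). In form: [{"grip": .., "x": .., "y": .., "z": .., "wx": .., "wy": .., "wz": ..}, ...]. A call has 1 to 10 rows; each row shifts and turns the commanded pose from where the row before left it, along the tool's axes as they then stand; what a row does not reach is not made up. A row lasts 1/12 s, in which the tool goes at most 41.7 mm and 7.16 degrees, less where a joint would pass 70% of its speed; a pose out of reach is approached as far as the arm can. A call with a number of a shift or a turn outside -1 to 1 is refused whole. A call with a gripper value outside its range is refused whole. The fingers move at their own pace and stop on an object; "newtons" is the grip in N (left out, the last holds). Time passes only in rows, so rows that do not move let the fingers close. It gives the time, the measured TCP pose, the force, the opening and the grip force at its end, in the units of the state.
- manip.get_obs(): the state, without advancing time (a new reading comes with each control period).
- cams.camera(name): name is "scene" or "side" or "wrist"; returns a dict with "color" (384x512x3 uint8, blue, green, red), "camera_matrix" (3x3 intrinsics, pixels), "pose" (4x4, takes a point from camera to world coordinates). Camera axes: x right, y down, z forward; pixel columns grow to the right and rows downward; lengths in m; the calibration is good to about 2 mm. A picture is of the moment at which its call begins. There is no depth.
- manip.finish_job(): hands the job in; it is judged then, once.
Trained networks look in a picture, given as the dict that the camera call returned (one of the last four; its "shot" number tells which), for a name from the list of things; names that differ only in an ending like _2 or _b are one class to them, and where a whole thing is asked for, a point or a joint stands for the part that bears it (a point fixed in the world has none). Each returns a list of dicts, best first, with "confidence" (0 to 1); they miss things now and then, are a little off and sometimes report something else, mostly with a low value. They report only what shows in the picture. A call takes as long as a camera call. They do not tell look-alikes from the thing itself.
- nets.search_frame(picture, target): "xy" ([column, row] in pixels, amid what is visible of it).
The state is a dict: "t": time; "joint_pos": joint angles; "dq": joint speeds; "joint_torque": joint torques, N m; "position": TCP position; "tool_rot": TCP orientation; "contact_force": force on the tool from outside, world axes, zero at the start; "torque": the same for the moment, N m; "gripper_width": opening from 0.0 (shut) to 1.0 (fully open); "grasp_force": force on a finger pad.
Only numpy, scipy, OpenCV 4.12 (cv2) and the standard library are available. Lean on these libraries where they do the work, as an engineer would, in place of code of your own. Each camera call takes 0.05 s, during which the arm holds its last target. There are 200 camera calls.

TASK

Plug the loose relay into the one empty relay socket on the mounting plate, its key rib in the notch of the hole, and push it fully home against the sprung contacts. Then draw the voltage tester out of its stand and hold it upright, with its spring tip pressed lightly on the single big screw on the front step of that same socket so that the tip is pushed part of the way in, neither just touching nor bottomed out. Finish there, still holding the tester on the screw, and leave the other things on the bench where they are.

Things in the scene. Friction and masses are not known exactly. Their poses are not given: they have to be found in the camera images.
- relay_cover (a point): Centre of the clear cover (coil seen inside) of the loose relay, 90 g, 64 mm high, standing upright on the bench. Cover 34 (x) x 40 (y) x 52 (z) mm, so this point is 26 mm above the cover's underside and 38 mm above the plug's lower end. x points to the key-rib side, z up. Grip it across its 34 mm, along x: in the socket the neighbours stand 10 mm beside its y faces.
- relay_plug (a point): Point on the loose relay's axis at the underside of its cover, axes as relay_cover; it lies at socket_mouth when the relay is fully home. Below it is the black block plug, 24 (x) x 30 (y) mm and 12 mm long, with a key rib 6 mm wide that stands out 3 mm from its +x face.
- plate: Grey plate 130 (x) x 206 (y) x 3 mm fixed on the bench, origin at the centre of its underside, z up, +x edge away from the robot. A rail along y, 6 mm to the -x side of its middle, holds three like grey relay sockets at y = -50, 0, +50 mm in any order: two hold fixed relays like the loose one (tops 91 mm above the bench), one is empty.
- socket: The empty relay socket, fixed, 94 (x) x 44 (y) mm, origin at the middle of its underside, 7 mm above the bench, z up. Middle tower 50 (x) x 44 (y) mm, 32 mm high; steps 20 mm high with barrier ribs to 28 mm at -x (front, towards the robot; one big brass screw) and +x (rear; two small screws).
- socket_mouth (a point): Centre of the empty socket's hole at its rim, 39 mm above the bench, axes as the socket. Hole 25.5 (x) x 31.5 (y) x 14 mm deep, lead-in bevels 1.8 mm; the 8 mm wide notch for the key rib is at +x, so the relay's x must point along the socket's x. Sprung contact jaws in the y walls: about 10 N of push drives the plug home, until the cover's underside meets the rim.
- load_screw: The big brass slotted screw on the front (-x) step of the empty socket, 11 mm across its flat head; origin at the centre of the head's top, 30 mm above the bench and 36 mm to the -x side of the hole's centre. Axes as the socket.
- tester_body (a point): Centre of the dark grey grip of the pen-like voltage tester (80 g), upright in its stand, z up. Grip 22 (x) x 18 (y) x 80 (z) mm, flat sides, clip 4 mm out on its +x face; grip it across its 18 mm, along y. Below: black nose 12 mm across, 45 mm long, then the brass spring tip, 14 mm out when free. The free tip's end is 99 mm below this point.
- tester_point (a point): The very end of the tester's brass tip, 4 mm across and rounded; it moves with the tip. Axes as tester_body.
- tester_tip (a joint): How far the spring tip is pushed into the tester: 0 free, 0.010 m bottomed out. The spring gives about 0.9 N at first and 0.3 N more for each mm.
- stand: Steel pen stand fixed on the bench, origin at the centre of its underside: round foot 72 mm across, 6 mm high; upright bright tube 26 mm across, 15 mm bore, rim 66 mm above the bench. The tester's nose hangs in the tube, its grip's lower end rests on the rim; draw it straight up by 65 mm to clear.
- meter: Bystander: hand meter 145 x 74 x 48 mm lying on its back, to the right behind the stand. Leave it.
- heatsink: Bystander: finned heat sink 50 x 60 x 32 mm, at the left behind the relay. Leave it.
- reel: Bystander: solder reel, 62 mm across, 46 mm high, to the right of the stand. Leave it.
There are look-alikes about, which are no part of the job. What is shaped like the part that bears tester_body but orange or turquoise is not meant.

How it is judged:
On the way:
1. the relay is fully home in the empty socket and let go (z of relay_plug in the frame of socket_mouth below 0.0018 m and horizontal distance between relay_plug and socket_mouth below 0.003 m and angle between relay_plug's own z axis and vertical below 0.06 rad and contact force between the fingers and relay below 0.1 N), for 0.2 s.
At the end, for the whole second after the job is handed in: The relay is home in the socket (cover within 1.8 mm of the rim, upright within 3 degrees); the tester is held in the fingers, upright within 8 degrees, still, its tip on the head of the big screw with 0.8 to 6 N and pushed in by 1 to 9 mm of its 10; the tester leans on nothing else (z of relay_plug in the frame of socket_mouth below 0.0018 m and horizontal distance between relay_plug and socket_mouth below 0.003 m and angle between relay_plug's own z axis and vertical below 0.06 rad and contact force between tester and load_screw between 0.8 and 6 N and horizontal distance between tester_point and load_screw below 0.006 m and value of joint tester_tip between 0.001 and 0.009 m and angle between tester_body's own z axis and vertical below 0.14 rad and contact force between the fingers and tester above 2 N and contact force between tester and relay below 0.3 N and contact force between tester and stand below 0.1 N and linear speed of tester below 0.02 m/s); the arm keeps its last pose, push and grip.
It fails at once if the screw is struck or pressed hard with the tester (contact force between tester and load_screw above 15 N).
It fails at once if a bystander is moved by more than 20 mm (distance of any of meter, heatsink, reel from where it was at the start of the episode above 0.02 m).
It also fails if it takes over 58 s, if anything falls off the work surface, if the arm or the gripper's body presses on something with over 40 N, if the wrist force passes 120 N, or if a joint passes its speed limit or range.

## Working session

There is one attempt and no reset: what is moved stays moved. The work goes in short steps, Python scripts to look and compute and a tool call to move; the robot and the scene stay as the last step left them, time stands still between calls to the robot, and variables do not carry over. Pictures are saved under pics/ and viewed, at most 10 in all, crops included, and the job is handed in when it is done.

Besides the shell and the picture viewer there is one more tool, called as a command line: name --argument value ..., lists and objects as JSON in quotes. arm_command: Moves the arm, as the interface text tells. Shifts and turns lie within -1 to 1; 1 stands for 0.1 m of shift or 90 degrees of turn. Its arguments: {"type":"object","properties":{"deltas":{"type":"array"},"newtons":{"type":"number"}},"required":["deltas"]}

```bash
mkdir -p pics; cat > h.py <<'E'
import numpy as np, cv2
from station import manip, cams, nets
def ray(p,xy):
    K=np.array(p["camera_matrix"]);T=np.array(p["pose"])
    d=T[:3,:3]@np.linalg.inv(K)@np.array([xy[0],xy[1],1.]);return T[:3,3],d/np.linalg.norm(d)
def atz(p,xy,z):
    o,d=ray(p,xy);return (o+d*(z-o[2])/d[2]).round(4)
def tri(obs):
    A=np.zeros((3,3));b=np.zeros(3);R=[ray(*q) for q in obs]
    for o,d in R:
        M=np.eye(3)-np.outer(d,d);A+=M;b+=M@o
    x=np.linalg.solve(A,b);return x.round(4),[round(float(np.linalg.norm(np.cross(x-o,d))),4) for o,d in R]
def proj(p,X):
    K=np.array(p["camera_matrix"]);T=np.array(p["pose"]);c=T[:3,:3].T@(np.array(X)-T[:3,3]);u=K@c;return (u[:2]/u[2]).round(1)
E
python3 - <<'E'
from h import *
P={n:cams.camera(n) for n in("scene","side","wrist")}
for n,p in P.items():
    print(n,np.array(p["pose"]).round(3).tolist(),np.array(p["camera_matrix"]).round(0).tolist())
    for t in("relay_cover","socket","plate","load_screw","tester_body","stand","socket_mouth","relay_plug"):
        try: print(t,[(np.round(r["xy"],1).tolist(),round(r["confidence"],2)) for r in nets.search_frame(p,t)][:5])
        except Exception as e: print(t,e)
a=np.hstack([P["scene"]["color"],P["side"]["color"]]);cv2.imwrite("pics/a.png",P["scene"]["color"]);cv2.imwrite("pics/b.png",P["side"]["color"])
print(manip.get_obs())
E
```

```text
scene [[0.875, -0.304, 0.376, 0.096], [-0.483, -0.583, 0.654, -0.739], [0.02, -0.754, -0.657, 0.767], [0.0, 0.0, 0.0, 1.0]] [[361.0, 0.0, 259.0], [0.0, 361.0, 194.0], [0.0, 0.0, 1.0]]
relay_cover [([225.5, 152.4], 0.75)]
socket [([254.5, 209.7], 0.58)]
plate []
load_screw []
tester_body [([244.8, 241.8], 0.86), ([259.3, 262.8], 0.65), ([287.8, 242.0], 0.49)]
stand [([286.1, 268.0], 0.71)]
socket_mouth [([255.0, 208.9], 0.87)]
relay_plug [([221.0, 152.5], 0.63)]
side [[0.996, -0.055, 0.076, 0.445], [-0.092, -0.423, 0.901, -0.961], [-0.017, -0.904, -0.426, 0.52], [0.0, 0.0, 0.0, 1.0]] [[367.0, 0.0, 257.0], [0.0, 367.0, 197.0], [0.0, 0.0, 1.0]]
relay_cover []
socket [([243.3, 221.3], 0.4), ([247.4, 175.6], 0.25)]
plate [([264.7, 238.6], 0.91)]
load_screw []
tester_body [([197.6, 226.2], 0.88), ([189.5, 248.8], 0.86), ([234.7, 237.0], 0.61)]
stand [([243.4, 218.9], 0.68), ([236.1, 269.9], 0.61)]
socket_mouth [([246.4, 216.2], 0.53)]
relay_plug [([247.9, 178.5], 0.62), ([243.9, 220.2], 0.44)]
wrist [[0.367, 0.879, 0.304, 0.133], [0.93, -0.346, -0.122, 0.565], [-0.002, 0.328, -0.945, 0.373
[... 291 characters left out ...]
   -2.90348457e-06,  1.43117726e+00]), 'dq': array([ 0.00016244,  0.00138568,  0.00108915, -0.0007567 ,  0.00064952,
        0.00161205]), 'joint_torque': array([-4.99362086e-04, -4.80458915e+01,  2.98809510e+01,  4.78364927e-04,
       -5.57117437e-05, -3.77644609e-07]), 'position': array([0.2121431 , 0.53448309, 0.2313281 ]), 'tool_rot': array([[-9.29480746e-01,  3.68870627e-01,  5.48978813e-05],
       [ 3.68870630e-01,  9.29480742e-01,  9.05890767e-05],
       [-1.76108740e-05,  1.04451019e-04, -9.99999994e-01]]), 'contact_force': array([0.26217314, 0.33664212, 0.60124116]), 'torque': array([-0.00753258,  0.04297325,  0.00997658]), 'grasp_force': 0.0, 'gripper_width': 1.0006507207680364}
```

View pics/a.png

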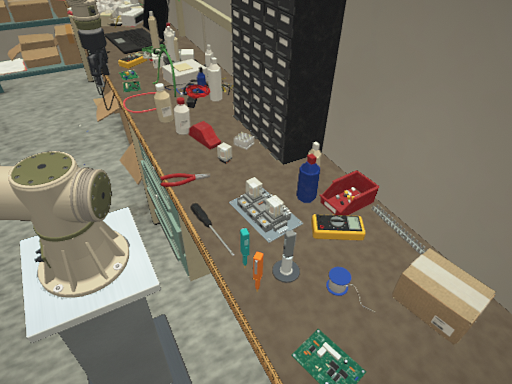

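View pics/b.png

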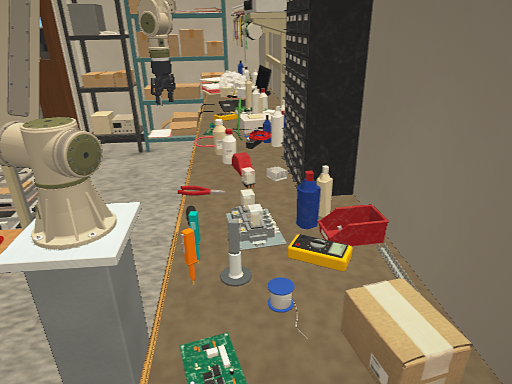

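```bash
python3 - <<'E'
from h import *
s=cams.camera("scene");d=cams.camera("side")
print("relay",atz(s,(225,152.4),.038),tri([(s,(225,152.4)),(d,(247.6,176))]))
print("mouth",atz(s,(255,208.9),.039))
print("tester",tri([(s,(287.8,242)),(d,(234.7,237))]))
print("stand",tri([(s,(286,268)),(d,(236,269.9))]))
a=cv2.resize(s["color"][135:285,210:330],(480,600),interpolation=cv2.INTER_CUBIC)
cv2.imwrite("pics/c.png",a)
E
```

```text
relay [0.5146 0.2354 0.038 ] (array([0.5131, 0.2318, 0.0409]), [0.0002, 0.0002])
mouth [ 0.4701 -0.0689  0.039 ]
tester (array([ 0.4531, -0.2659,  0.0995]), [0.0009, 0.0009])
stand (array([ 0.4499, -0.2764,  0.0162]), [0.0025, 0.0025])
```

View pics/c.png

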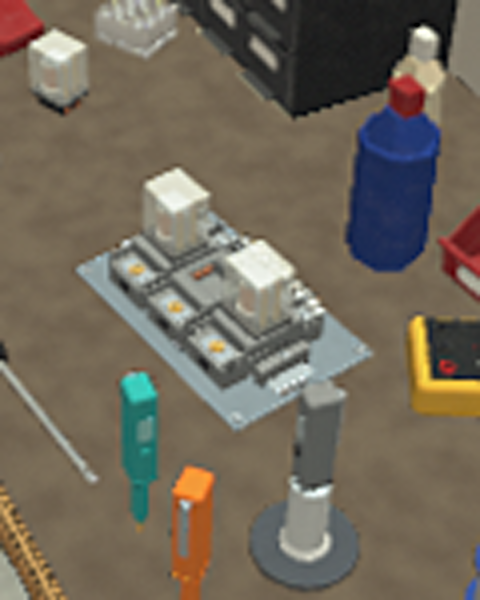

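```bash
python3 - <<'E'
from h import *
s=cams.camera("scene");f=lambda u,v:(210+u/4,135+v/4)
S=[atz(s,f(*q),.03) for q in((137,269),(175,307),(217,347))];print(S)
v=S[0]-S[2];print("yaw",np.degrees(np.arctan2(-v[0],v[1])))
print("plate corners",[atz(s,f(*q),.003) for q in((80,268),(237,428),(371,352))])
print("hole",atz(s,f(203,270),.037))
print("bottle base, red",atz(s,(182,132),0),atz(s,(163,121),0),atz(s,(207,145),0), "top", proj(s,(*atz(s,(182,132),0)[:2],.2)))
print("orange,turq",atz(s,f(190,595),0.01),atz(s,f(138,525),0.01))
print("relay base corners",[atz(s,f(*q),.012) for q in((32,92),(66,108),(87,92))],"top",[atz(s,f(*q),.064) for q in((30,45),(60,68),(88,50),(58,32))])
E
```

```text
[array([ 0.4598, -0.0199,  0.03  ]), array([ 0.4657, -0.0696,  0.03  ]), array([ 0.4727, -0.1197,  0.03  ])]
yaw 7.3651303756604865
plate corners [array([0.4342, 0.0282, 0.003 ]), array([ 0.4599, -0.1723,  0.003 ]), array([ 0.5848, -0.1545,  0.003 ])]
hole [ 0.4996 -0.0506  0.037 ]
bottle base, red [0.4442 0.4939 0.    ] [0.4039 0.6116 0.    ] [0.4964 0.3623 0.    ] top [175.4  84.2]
orange,turq [ 0.3621 -0.2821  0.01  ] [ 0.3582 -0.2192  0.01  ]
relay base corners [array([0.4926, 0.2498, 0.012 ]), array([0.5093, 0.2139, 0.012 ]), array([0.5362, 0.2273, 0.012 ])] top [array([0.4923, 0.2465, 0.064 ]), array([0.5007, 0.2028, 0.064 ]), array([0.5337, 0.2166, 0.064 ]), array([0.5225, 0.2541, 0.064 ])]
```

arm_command --deltas '[{"grip": 1, "z": -0.4, "wz": 0.079}, {"z": -0.4, "wz": 0.079}, {"wz": 0.079}, {"wz": 0.079}, {"wz": 0.079}]'

```text
invalid input
```

arm_command --deltas '[{"grip": 1, "x": -0.37, "y": -0.17, "z": 0, "wx": 0, "wy": 0, "wz": 0}, {"grip": 1, "x": -0.37, "y": -0.17, "z": 0, "wx": 0, "wy": 0, "wz": 0}, {"grip": 1, "x": -0.37, "y": -0.17, "z": 0, "wx": 0, "wy": 0, "wz": 0}, {"grip": 1, "x": -0.37, "y": -0.17, "z": 0, "wx": 0, "wy": 0, "wz": 0}, {"grip": 1, "x": -0.37, "y": -0.17, "z": 0, "wx": 0, "wy": 0, "wz": 0}, {"grip": 1, "x": -0.37, "y": -0.17, "z": 0, "wx": 0, "wy": 0, "wz": 0}, {"grip": 1, "x": -0.37, "y": -0.17, "z": 0, "wx": 0, "wy": 0, "wz": 0}, {"grip": 1, "x": -0.37, "y": -0.17, "z": 0, "wx": 0, "wy": 0, "wz": 0}, {"grip": 1, "x": -0.37, "y": -0.17, "z": 0, "wx": 0, "wy": 0, "wz": 0}, {"grip": 1, "x": -0.37, "y": -0.17, "z": 0, "wx": 0, "wy": 0, "wz": 0}]' --newtons 40

```text
t: 2.33
position: [0.4945, 0.2383, 0.2316]
tool_rot: [[-0.929, 0.369, 0.001], [0.369, 0.929, 0.0], [-0.0, 0.001, -1.0]]
contact_force: [1.0, 1.2, -0.6]
gripper_width: 1.0
grasp_force: 0.0
```

arm_command --deltas '[{"grip": 1, "x": 0, "y": 0, "z": 0.1, "wx": 0, "wy": 0, "wz": 0.079}, {"grip": 1, "x": 0, "y": 0, "z": 0.1, "wx": 0, "wy": 0, "wz": 0.079}, {"grip": 1, "x": 0, "y": 0, "z": 0.1, "wx": 0, "wy": 0, "wz": 0.079}, {"grip": 1, "x": 0, "y": 0, "z": 0.1, "wx": 0, "wy": 0, "wz": 0.079}, {"grip": 1, "x": 0, "y": 0, "z": 0, "wx": 0, "wy": 0, "wz": 0.079}, {"grip": 1, "x": 0, "y": 0, "z": 0, "wx": 0, "wy": 0, "wz": 0.079}, {"grip": 1, "x": 0, "y": 0, "z": 0, "wx": 0, "wy": 0, "wz": 0.079}, {"grip": 1, "x": 0, "y": 0, "z": 0, "wx": 0, "wy": 0, "wz": 0}]'

```text
t: 3.0
position: [0.4933, 0.24, 0.1912]
tool_rot: [[-0.316, 0.949, -0.0], [0.949, 0.316, 0.0], [0.0, -0.0, -1.0]]
contact_force: [0.1, -0.8, -0.1]
gripper_width: 1.002
grasp_force: 0.0
```

```bash
python3 - <<'E'
from h import *
w=cams.camera("wrist");o=manip.get_obs();print(o["t"],o["position"],o["tool_rot"].round(3).tolist())
for t in("relay_cover","relay_plug"):print(t,[(np.round(r["xy"],1),atz(w,r["xy"],.064 if t=="relay_cover" else .012),r["confidence"]) for r in nets.search_frame(w,t)][:3])
cv2.imwrite("pics/d.png",w["color"])
E
```

```text
3.05 [0.49335355 0.23999392 0.19130767] [[-0.321, 0.947, 0.0], [0.947, 0.321, 0.0], [0.0, 0.0, -1.0]]
relay_cover [(array([278.6, 184. ]), array([0.5098, 0.2464, 0.064 ]), 0.84)]
relay_plug [(array([273.9, 183.7]), array([0.5127, 0.2307, 0.012 ]), 0.82)]
```

View pics/d.png

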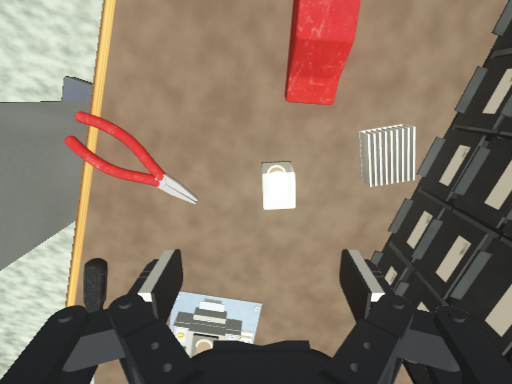

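```bash
python3 - <<'E'
import cv2,numpy as np
c=[]
for f,(x,y) in(("a",(225,152)),("b",(247,177)),("d",(279,185))):
    r=20;i=cv2.imread(f"pics/{f}.png")[y-r:y+r,x-r:x+r];c.append(cv2.resize(i,(264,400) if 0 else (264,264),interpolation=cv2.INTER_CUBIC))
cv2.imwrite("pics/e.png",np.hstack(c))
E
```

```text
(no output)
```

View pics/e.png

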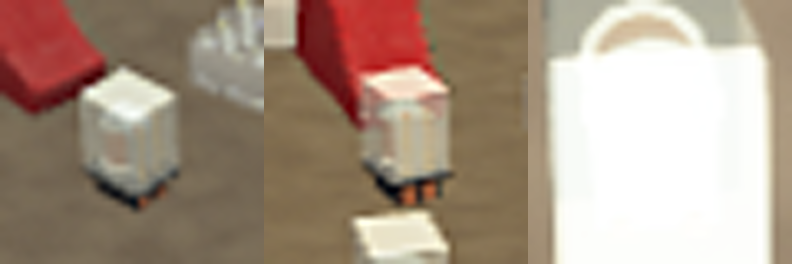

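```bash
python3 - <<'E'
import cv2,numpy as np
c=[]
for f,(x,y) in(("a",(225,152)),("a",(254,187)),("a",(275,206)),("b",(247,177)),("b",(246,200)),("b",(255,215))):
    r=18;i=cv2.imread(f"pics/{f}.png")[y-r:y+r,x-r:x+r];c.append(cv2.resize(i,(264,264),interpolation=cv2.INTER_CUBIC))
cv2.imwrite("pics/f.png",np.vstack([np.hstack(c[:3]),np.hstack(c[3:])]))
E
```

```text
(no output)
```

View pics/f.png

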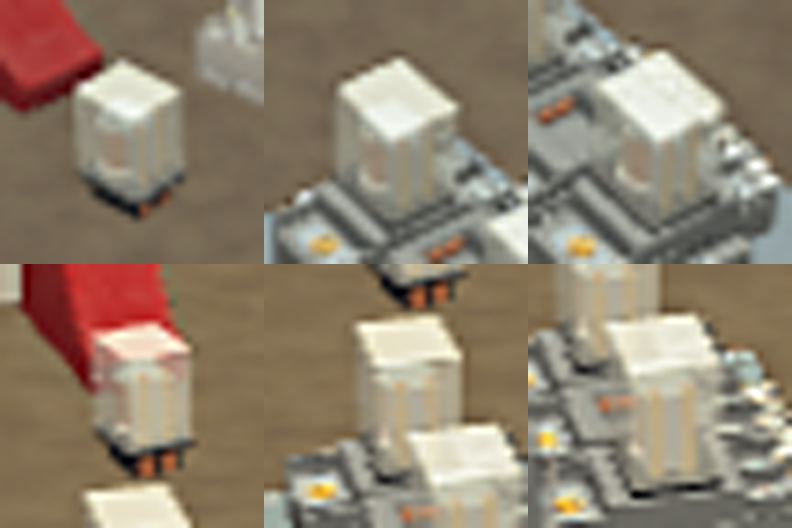

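```bash
python3 - <<'E'
from h import *
w=cams.camera("wrist")
g=w["color"].astype(int).min(2);m=(g>190).astype(np.uint8);m[:140]=0;m[230:]=0;m[:,:240]=0;m[:,320:]=0
n,l,st,c=cv2.connectedComponentsWithStats(m);k=1+np.argmax(st[1:,4]);print(st[k],c[k])
cn=max(cv2.findContours((l==k).astype(np.uint8),0,1)[0],key=cv2.contourArea)
r=cv2.minAreaRect(cn);B=cv2.boxPoints(r);print(r)
W=np.array([atz(w,b,.064) for b in B]);print(W,W.mean(0),np.linalg.norm(W-np.roll(W,1,0),axis=1))
e=[W[i]-W[i-1] for i in range(4)];print([np.degrees(np.arctan2(a[1],a[0])).round(1) for a in e])
print(tri([(w,(r[0])),]) if 0 else "", atz(w,r[0],.064))
E
```

```text
[ 262  165   34   45 1256] [278.36066879 189.12022293]
((278.3061828613281, 186.76644897460938), (43.82180404663086, 32.38520431518555), 87.87889862060547)
[[0.4871 0.259  0.064 ]
 [0.517  0.2705 0.064 ]
 [0.5354 0.2275 0.064 ]
 [0.5039 0.2152 0.064 ]] [0.51085 0.24305 0.064  ] [0.04691141 0.03203529 0.04677136 0.03381627]
[np.float64(111.0), np.float64(21.0), np.float64(-66.8), np.float64(-158.7)]
 [0.5106 0.2437 0.064 ]
```

arm_command --deltas '[{"grip": 1, "x": -0.035, "y": 0.087, "z": 0.35, "wx": 0, "wy": 0, "wz": 0}, {"grip": 1, "x": -0.035, "y": 0.087, "z": 0.35, "wx": 0, "wy": 0, "wz": -0.031}, {"grip": 1, "x": 0, "y": 0, "z": 0, "wx": 0, "wy": 0, "wz": 0}, {"grip": 1, "x": 0, "y": 0, "z": 0, "wx": 0, "wy": 0, "wz": 0}]'

```text
t: 3.53
position: [0.5104, 0.2383, 0.1197]
tool_rot: [[-0.364, 0.931, -0.005], [0.931, 0.364, -0.001], [0.001, -0.005, -1.0]]
contact_force: [0.0, 0.7, 0.5]
gripper_width: 1.0
grasp_force: 0.0
```

```bash
cat > top.py <<'E'
from h import *
w=cams.camera("wrist");o=manip.get_obs();print(o["t"],o["position"].round(4),"toolyang",np.degrees(np.arctan2(o["tool_rot"][1,1],o["tool_rot"][0,1])))
X=proj(w,(o["position"][0],o["position"][1],.064));print(X)
for t in("relay_cover","relay_plug"):print(t,[(np.round(r["xy"],1),atz(w,r["xy"],.038 if t=="relay_cover" else .012),r["confidence"]) for r in nets.search_frame(w,t)][:3])
g=w["color"].astype(int).min(2);m=(g>190).astype(np.uint8);x,y=X.astype(int);M=np.zeros_like(m);M[y-70:y+70,x-60:x+60]=1;m*=M
n,l,st,c=cv2.connectedComponentsWithStats(m);k=1+np.argmax(st[1:,4])
q=(l==k);r=np.where(q.sum(1)>10)[0];print(st[k])
r1=r.max()
for row in(r1-3,r1-15,r1-30,r1-40): 
    cc=np.where(q[row])[0]; print(row,cc.min(),cc.max()+1,atz(w,(cc.min(),row),.064),atz(w,(cc.max()+1,row),.064))
cm=int(c[k][0]);print("near bottom",atz(w,(cm,r1+1),.064))
cv2.imwrite("pics/g.png",w["color"])
E
python3 top.py
```

```text
3.5833 [0.5115 0.2388 0.1216] toolyang 21.367259049854518
[263.2 212.5]
relay_cover []
relay_plug [(array([260.6, 201.3]), array([0.5132, 0.2282, 0.012 ]), 0.91)]
[ 243  176   44   59 2146]
231 244 286 [0.5033 0.2185 0.064 ] [0.5341 0.2307 0.064 ]
219 244 287 [0.4997 0.2282 0.064 ] [0.5308 0.2406 0.064 ]
204 244 287 [0.4953 0.24   0.064 ] [0.5258 0.2521 0.064 ]
194 243 287 [0.4918 0.2473 0.064 ] [0.5226 0.2595 0.064 ]
near bottom [0.5193 0.221  0.064 ]
```

View pics/g.png

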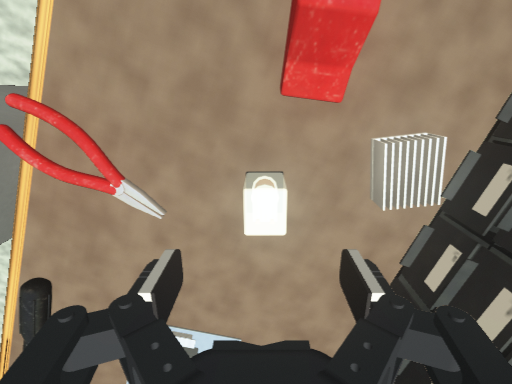

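arm_command --deltas '[{"grip": 1, "x": 0, "y": 0, "z": 0.35, "wx": 0, "wy": 0, "wz": 0}, {"grip": 1, "x": 0, "y": 0, "z": 0.35, "wx": 0, "wy": 0, "wz": 0}, {"grip": 1, "x": 0, "y": 0, "z": 0.3, "wx": 0, "wy": 0, "wz": 0}, {"grip": -1, "x": 0, "y": 0, "z": 0, "wx": 0, "wy": 0, "wz": 0}, {"grip": -1, "x": 0, "y": 0, "z": 0, "wx": 0, "wy": 0, "wz": 0}, {"grip": -1, "x": 0, "y": 0, "z": 0, "wx": 0, "wy": 0, "wz": 0}, {"grip": -1, "x": 0, "y": 0, "z": 0, "wx": 0, "wy": 0, "wz": 0}, {"grip": -1, "x": 0, "y": 0, "z": 0, "wx": 0, "wy": 0, "wz": 0}]' --newtons 50

```text
t: 4.35
position: [0.5143, 0.2397, 0.0243]
tool_rot: [[-0.365, 0.931, 0.005], [0.931, 0.365, 0.002], [-0.0, 0.005, -1.0]]
contact_force: [-0.4, 0.4, 7.2]
gripper_width: 0.392
grasp_force: 50.1
```

arm_command --deltas '[{"grip": -1, "x": 0, "y": 0, "z": -0.3, "wx": 0, "wy": 0, "wz": 0}, {"grip": -1, "x": 0, "y": 0, "z": -0.4, "wx": 0, "wy": 0, "wz": 0}, {"grip": -1, "x": 0, "y": 0, "z": -0.4, "wx": 0, "wy": 0, "wz": 0}, {"grip": -1, "x": 0, "y": 0, "z": -0.4, "wx": 0, "wy": 0, "wz": 0}, {"grip": -1, "x": -0.36, "y": -0.146, "z": -0.1, "wx": 0, "wy": 0, "wz": 0}, {"grip": -1, "x": -0.36, "y": -0.146, "z": -0.1, "wx": 0, "wy": 0, "wz": 0}, {"grip": -1, "x": -0.36, "y": -0.146, "z": -0.1, "wx": 0, "wy": 0, "wz": 0}, {"grip": -1, "x": -0.36, "y": -0.146, "z": 0, "wx": 0, "wy": 0, "wz": 0}, {"grip": -1, "x": -0.36, "y": -0.146, "z": 0, "wx": 0, "wy": 0, "wz": 0}, {"grip": -1, "x": -0.36, "y": -0.146, "z": 0, "wx": 0, "wy": 0, "wz": 0}]'

```text
t: 5.18
position: [0.5094, 0.0041, 0.2032]
tool_rot: [[-0.365, 0.931, 0.003], [0.931, 0.365, -0.0], [-0.002, 0.003, -1.0]]
contact_force: [0.6, 0.3, -1.0]
gripper_width: 0.39
grasp_force: 50.2
```

arm_command --deltas '[{"grip": -1, "x": -0.36, "y": -0.146, "z": 0, "wx": 0, "wy": 0, "wz": 0}, {"grip": -1, "x": -0.36, "y": -0.146, "z": 0, "wx": 0, "wy": 0, "wz": 0}, {"grip": -1, "x": -0.36, "y": -0.146, "z": 0, "wx": 0, "wy": 0, "wz": 0}, {"grip": -1, "x": -0.36, "y": -0.146, "z": 0, "wx": 0, "wy": 0, "wz": 0}, {"grip": -1, "x": 0, "y": 0, "z": 0, "wx": 0, "wy": 0, "wz": 0.078}, {"grip": -1, "x": 0, "y": 0, "z": 0, "wx": 0, "wy": 0, "wz": 0.078}, {"grip": -1, "x": 0, "y": 0, "z": 0, "wx": 0, "wy": 0, "wz": 0}, {"grip": -1, "x": 0, "y": 0, "z": 0, "wx": 0, "wy": 0, "wz": 0}, {"grip": -1, "x": 0, "y": 0, "z": 0, "wx": 0, "wy": 0, "wz": 0}]'

```text
t: 5.93
position: [0.5074, -0.1493, 0.202]
tool_rot: [[-0.131, 0.991, 0.001], [0.991, 0.131, -0.0], [-0.0, 0.001, -1.0]]
contact_force: [0.1, 0.4, -0.5]
gripper_width: 0.395
grasp_force: 50.1
```

```bash
python3 - <<'E'
from h import *
w=cams.camera("wrist");o=manip.get_obs();print(o["t"],o["position"].round(4),"toolyang",np.degrees(np.arctan2(o["tool_rot"][1,1],o["tool_rot"][0,1])),o["gripper_width"])
for t,z in(("socket_mouth",.039),("load_screw",.03),("relay_cover",.15)):print(t,[(np.round(r["xy"],1),atz(w,r["xy"],z),round(r["confidence"],2)) for r in nets.search_frame(w,t)][:4])
cv2.imwrite("pics/h.png",w["color"])
E
```

```text
5.9833 [ 0.5074 -0.1491  0.2018] toolyang 7.523268070372217 0.3933767089905136
socket_mouth [(array([266.3,  93.4]), array([ 0.5013, -0.0618,  0.039 ]), 0.6)]
load_screw [(array([232.5,  97.1]), array([ 0.4662, -0.0702,  0.03  ]), 0.6), (array([196.9, 246.7]), array([ 0.4391, -0.2565,  0.03  ]), 0.22)]
relay_cover [(array([259.9, 271.8]), array([ 0.5134, -0.2001,  0.15  ]), 0.82)]
```

View pics/h.png

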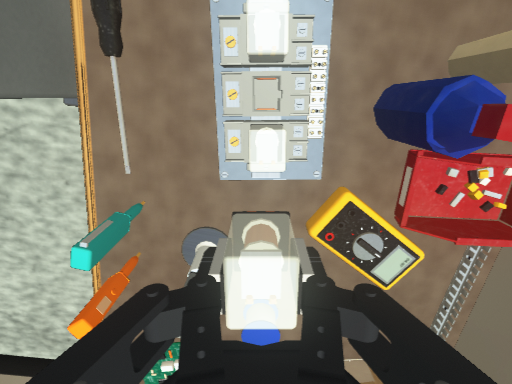

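```bash
python3 - <<'E'
from h import *
w=cams.camera("wrist");c=w["color"];hsv=cv2.cvtColor(c,cv2.COLOR_BGR2HSV)
m=((hsv[...,0]>12)&(hsv[...,0]<32)&(hsv[...,1]>110)&(hsv[...,2]>120)).astype(np.uint8);m[:,:215]=0;m[:,250:]=0;m[170:]=0
n,l,s,ce=cv2.connectedComponentsWithStats(m)
S=[]
for i in range(1,n):
    if s[i,4]>15:
        x,y,a,b=s[i,:4];p=(x+a/2-.5,y+b/2-.5);S.append(atz(w,p,.03));print("screw",s[i],ce[i].round(1),S[-1])
v=S[0]-S[-1];print("yaw",np.degrees(np.arctan2(-v[0],v[1])))
# hole edges
cr=c[70:120,245:295];cv2.imwrite("pics/i.png",np.hstack([cv2.resize(cr,(400,400),interpolation=cv2.INTER_CUBIC),cv2.resize(c[240:345,210:315],(400,400),interpolation=cv2.INTER_CUBIC)]))
g=cv2.cvtColor(c,cv2.COLOR_BGR2GRAY)
print(g[93,245:295].tolist());print(g[70:120,267].tolist())
mid=262;print("relay col",g[235:345:1,mid].tolist());print("row290",g[290,210:315].tolist())
o=manip.get_obs();print(proj(w,[*o["position"][:2],.2418]))
E
```

```text
screw [226  37   9  11  66] [230.2  41.9] [ 0.4586 -0.0181  0.03  ]
screw [228  90   9  10  61] [232.2  94.3] [ 0.4654 -0.0673  0.03  ]
screw [230 137   9   9  48] [233.9 141.2] [ 0.4725 -0.1159  0.03  ]
yaw 8.089088918417227
[204, 203, 204, 203, 204, 203, 203, 187, 167, 191, 203, 203, 202, 204, 203, 203, 205, 205, 205, 205, 205, 205, 205, 204, 205, 205, 205, 206, 206, 206, 206, 205, 205, 205, 206, 206, 154, 161, 197, 205, 205, 206, 207, 206, 206, 193, 183, 181, 182, 183]
[231, 221, 207, 206, 206, 203, 160, 144, 140, 138, 171, 205, 206, 205, 205, 205, 206, 205, 205, 205, 204, 205, 205, 205, 205, 204, 205, 205, 205, 205, 204, 204, 204, 204, 204, 204, 204, 203, 182, 180, 167, 185, 200, 204, 205, 205, 214, 230, 229, 227]
relay col [163, 162, 163, 163, 164, 174, 188, 213, 230, 230, 231, 231, 231, 231, 220, 175, 184, 206, 205, 206, 207, 231, 243, 250, 252, 252, 252, 252, 253, 253, 252, 252, 253, 253, 253, 253, 253, 253, 253, 253, 253, 253, 253, 253, 253, 253, 253, 253, 253, 253, 253, 253, 253, 253, 253, 253, 253, 253, 253, 253, 253, 253, 253, 252, 240, 244, 244, 244, 246, 247, 247, 248, 248, 249, 249, 249, 249, 249, 250, 250, 250, 250, 250, 250, 250, 248, 240, 243, 244, 244, 244, 244, 243, 229, 153, 104, 103, 103, 102, 102, 101, 100, 100, 100, 99, 98, 97, 98, 97, 95]
row290 [46, 46, 47, 48, 48, 50, 50, 51, 52, 53, 65, 72, 75, 75, 147, 193, 215, 227, 233, 241, 244, 246, 245, 245, 245, 245, 246, 245, 246, 246, 246, 249, 252, 253, 253, 253, 253, 253, 253, 253, 253, 253, 253, 253, 253, 253, 253, 253, 253, 253, 253, 253, 253, 253, 253, 253, 253, 253, 253, 253, 253, 253, 253, 253, 253, 253, 253, 253, 252, 252, 251, 248, 247, 246, 247, 247, 247, 246, 246, 246, 246, 246, 246, 239, 234, 233, 230, 223, 146, 85, 84, 79, 66, 60, 61, 63, 62, 61, 60, 59, 59, 59, 58, 57, 56]
[261.  297.1]
```

View pics/i.png

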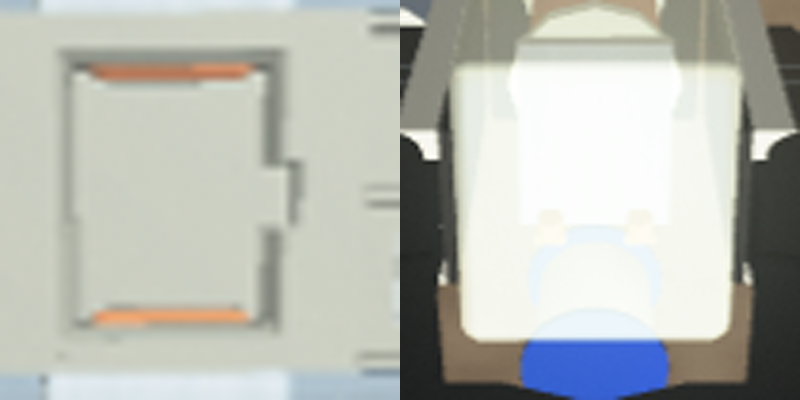

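```bash
python3 - <<'E'
from h import *
w=cams.camera("wrist");o=manip.get_obs();p=o["position"];R=o["tool_rot"]
for z in(.238,.242):
    a,b=[atz(w,(261.3,r),z) for r in(256.,328.7)];l,r=[atz(w,(q,292.),z) for q in(224.5,298.5)]
    print(z,"len",np.linalg.norm(a-b),np.linalg.norm(l-r),"centre rel TCP in tool",(R.T@((a+b)/2-p)).round(4),(R.T@((l+r)/2-p)).round(4))
h=atz(w,(265.75,93.1),.039);print("hole",h, "corners",[atz(w,q,.039) for q in((252,93),(279.5,93),(266,75.8),(266,110.5))])
for s in((.4654,-.0673),):
    for yaw in(7.4,8.1): a=np.radians(yaw);print("from screw",s[0]+.036*np.cos(a),s[1]+.036*np.sin(a))
e=np.array([h[0],h[1],0])-[p[0],p[1],0];print("d tool",R.T@e)
E
```

```text
0.238 len 0.04044873298386489 0.03399911763560926 centre rel TCP in tool [-0.0015  0.0002 -0.0367] [-0.0002  0.0003 -0.0367]
0.242 len 0.038935459416834926 0.03268409399080842 centre rel TCP in tool [ 0.0018  0.0001 -0.0407] [ 0.003   0.0002 -0.0407]
hole [ 0.5007 -0.0614  0.039 ] corners [array([ 0.4866, -0.0631,  0.039 ]), array([ 0.5147, -0.0594,  0.039 ]), array([ 0.4987, -0.045 ,  0.039 ]), array([ 0.5033, -0.0784,  0.039 ])]
from screw 0.5011001618457912 -0.06266335852320774
from screw 0.501040851677796 -0.06222755565024703
d tool [8.78458550e-02 4.69913810e-03 1.12607902e-06]
```

arm_command --deltas '[{"grip": -1, "x": 0.22, "y": 0.012, "z": 0, "wx": 0, "wy": 0, "wz": 0}, {"grip": -1, "x": 0.22, "y": 0.012, "z": 0, "wx": 0, "wy": 0, "wz": 0}, {"grip": -1, "x": 0.22, "y": 0.012, "z": 0, "wx": 0, "wy": 0, "wz": 0}, {"grip": -1, "x": 0.22, "y": 0.012, "z": 0, "wx": 0, "wy": 0, "wz": 0}, {"grip": -1, "x": 0, "y": 0, "z": 0.3, "wx": 0, "wy": 0, "wz": 0}, {"grip": -1, "x": 0, "y": 0, "z": 0.3, "wx": 0, "wy": 0, "wz": 0}, {"grip": -1, "x": 0, "y": 0, "z": 0.3, "wx": 0, "wy": 0, "wz": 0}, {"grip": -1, "x": 0, "y": 0, "z": 0.3, "wx": 0, "wy": 0, "wz": 0}, {"grip": -1, "x": 0, "y": 0, "z": 0, "wx": 0, "wy": 0, "wz": 0}, {"grip": -1, "x": 0, "y": 0, "z": 0, "wx": 0, "wy": 0, "wz": 0}]'

```text
t: 7.07
position: [0.4993, -0.061, 0.0803]
tool_rot: [[-0.128, 0.992, -0.004], [0.992, 0.128, 0.001], [0.002, -0.004, -1.0]]
contact_force: [0.0, -0.2, 0.5]
gripper_width: 0.392
grasp_force: 50.2
```

```bash
python3 - <<'E'
from h import *
o=manip.get_obs();print(o["t"],o["position"].round(4),np.degrees(np.arctan2(o["tool_rot"][1,1],o["tool_rot"][0,1])),o["contact_force"])
E
```

```text
7.0667 [ 0.4993 -0.061   0.0803] 7.369435328405259 [ 0.04129172 -0.17036758  0.5033999 ]
```

arm_command --deltas '[{"grip": -1, "x": 0, "y": 0.01, "z": 0.05, "wx": 0, "wy": 0, "wz": -0.003}, {"grip": -1, "x": 0, "y": 0, "z": 0.05, "wx": 0, "wy": 0, "wz": 0}, {"grip": -1, "x": 0, "y": 0, "z": 0.05, "wx": 0, "wy": 0, "wz": 0}, {"grip": -1, "x": 0, "y": 0, "z": 0.03, "wx": 0, "wy": 0, "wz": 0}, {"grip": -1, "x": 0, "y": 0, "z": 0, "wx": 0, "wy": 0, "wz": 0}]'

```text
t: 7.48
position: [0.5017, -0.0616, 0.0632]
tool_rot: [[-0.132, 0.991, -0.0], [0.991, 0.132, 0.0], [0.0, -0.0, -1.0]]
contact_force: [-0.6, 0.0, -1.1]
gripper_width: 0.394
grasp_force: 50.2
```

arm_command --deltas '[{"grip": -1, "x": 0, "y": 0, "z": 0.03, "wx": 0, "wy": 0, "wz": 0}, {"grip": -1, "x": 0, "y": 0, "z": 0.03, "wx": 0, "wy": 0, "wz": 0}, {"grip": -1, "x": 0, "y": 0, "z": 0, "wx": 0, "wy": 0, "wz": 0}]'

```text
t: 7.73
position: [0.5022, -0.0616, 0.0573]
tool_rot: [[-0.132, 0.991, 0.001], [0.991, 0.132, -0.0], [-0.0, 0.001, -1.0]]
contact_force: [1.2, 0.1, -1.2]
gripper_width: 0.392
grasp_force: 50.4
```

arm_command --deltas '[{"grip": -1, "x": 0, "y": 0, "z": 0.03, "wx": 0, "wy": 0, "wz": 0}, {"grip": -1, "x": 0, "y": 0, "z": 0.03, "wx": 0, "wy": 0, "wz": 0}, {"grip": -1, "x": 0, "y": 0, "z": 0, "wx": 0, "wy": 0, "wz": 0}]'

```text
t: 7.98
position: [0.5023, -0.0617, 0.0516]
tool_rot: [[-0.132, 0.991, 0.001], [0.991, 0.132, -0.0], [-0.0, 0.001, -1.0]]
contact_force: [0.5, 0.7, 0.2]
gripper_width: 0.391
grasp_force: 50.6
```

arm_command --deltas '[{"grip": -1, "x": 0, "y": 0, "z": 0.03, "wx": 0, "wy": 0, "wz": 0}, {"grip": -1, "x": 0, "y": 0, "z": 0, "wx": 0, "wy": 0, "wz": 0}]'

```text
t: 8.15
position: [0.5023, -0.0617, 0.0512]
tool_rot: [[-0.132, 0.991, 0.002], [0.991, 0.132, -0.001], [-0.001, 0.002, -1.0]]
contact_force: [-8.4, 0.9, 24.0]
gripper_width: 0.393
grasp_force: 53.2
```

```bash
python3 - <<'E'
from h import *
w=cams.camera("wrist");s=cams.camera("side");c=cams.camera("scene");o=manip.get_obs();print(o["t"],o["position"].round(4),o["contact_force"])
u=lambda i,x,y,k:cv2.resize(i[y:y+k,x:x+k],(390,390),interpolation=cv2.INTER_CUBIC)
cv2.imwrite("pics/j.png",np.hstack([u(w["color"],180,190,150),u(c["color"],215,150,90)]))
E
```

```text
8.3 [ 0.5023 -0.0617  0.0512] [-7.29919006  1.68201655 24.56254265]
```

View pics/j.png

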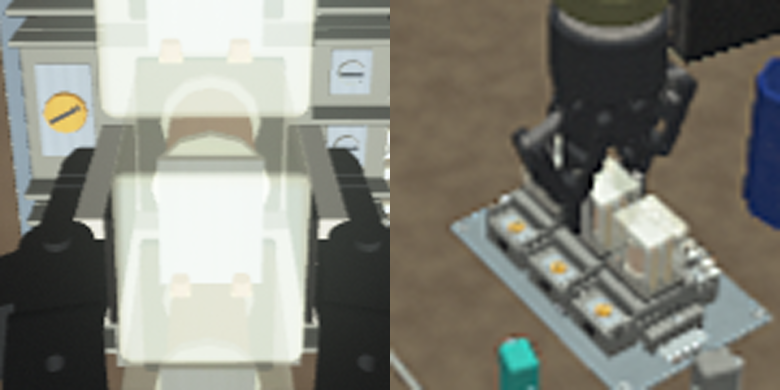

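arm_command --deltas '[{"grip": 1, "x": 0, "y": 0, "z": -0.03, "wx": 0, "wy": 0, "wz": 0}, {"grip": 1, "x": 0, "y": 0, "z": 0, "wx": 0, "wy": 0, "wz": 0}, {"grip": 1, "x": 0, "y": 0, "z": 0, "wx": 0, "wy": 0, "wz": 0}, {"grip": 1, "x": 0, "y": 0, "z": 0, "wx": 0, "wy": 0, "wz": 0}, {"grip": 1, "x": 0, "y": 0, "z": 0, "wx": 0, "wy": 0, "wz": 0}, {"grip": 1, "x": 0, "y": 0, "z": 0, "wx": 0, "wy": 0, "wz": 0}]'

```text
t: 8.8
position: [0.5015, -0.0615, 0.0508]
tool_rot: [[-0.132, 0.991, -0.001], [0.991, 0.132, 0.0], [0.0, -0.001, -1.0]]
contact_force: [-0.2, -0.2, -0.5]
gripper_width: 1.0
grasp_force: 0.0
```

arm_command --deltas '[{"grip": 1, "x": 0, "y": 0, "z": -0.4, "wx": 0, "wy": 0, "wz": 0}, {"grip": 1, "x": 0, "y": 0, "z": -0.4, "wx": 0, "wy": 0, "wz": 0}, {"grip": 1, "x": 0, "y": 0, "z": -0.4, "wx": 0, "wy": 0, "wz": 0}, {"grip": 1, "x": -0.3, "y": 0, "z": -0.3, "wx": 0, "wy": 0, "wz": 0}, {"grip": 1, "x": -0.4, "y": 0, "z": 0, "wx": 0, "wy": 0, "wz": 0}, {"grip": 1, "x": -0.2, "y": 0, "z": 0, "wx": 0, "wy": 0, "wz": 0}, {"grip": 1, "x": 0, "y": 0, "z": 0, "wx": 0, "wy": 0, "wz": 0}, {"grip": 1, "x": 0, "y": 0, "z": 0, "wx": 0, "wy": 0, "wz": 0}]'

```text
t: 9.47
position: [0.5135, -0.1511, 0.2003]
tool_rot: [[-0.13, 0.992, -0.001], [0.992, 0.13, 0.001], [0.001, -0.001, -1.0]]
contact_force: [-0.1, 1.1, -0.9]
gripper_width: 0.997
grasp_force: 0.0
```

```bash
python3 - <<'E'
from h import *
w=cams.camera("wrist");s=cams.camera("side");o=manip.get_obs();print(o["t"],o["position"].round(4))
g=w["color"].astype(int).min(2)
for t,z in(("relay_cover",.065),("load_screw",.03),("stand",.066),("tester_body",.146)):print(t,[(np.round(r["xy"],1),atz(w,r["xy"],z),round(r["confidence"],2)) for r in nets.search_frame(w,t)][:4])
u=lambda i,x,y,k,n:cv2.resize(i[y:y+k,x:x+k],(n,n),interpolation=cv2.INTER_CUBIC)
cv2.imwrite("pics/k.png",np.hstack([w["color"][:,80:480],cv2.resize(s["color"][190:286,210:310],(400,384),interpolation=cv2.INTER_CUBIC)]))
E
```

```text
9.5667 [ 0.513  -0.1495  0.2   ]
relay_cover [(array([260.6,  88.3]), array([ 0.5008, -0.0601,  0.065 ]), 0.93), (array([182.5, 303. ]), array([ 0.4385, -0.3164,  0.065 ]), 0.7)]
load_screw []
stand [(array([204.5, 251. ]), array([ 0.4605, -0.2397,  0.066 ]), 0.74), (array([226.8,  92.4]), array([ 0.47  , -0.0679,  0.066 ]), 0.48)]
tester_body [(array([182.5, 304.5]), array([ 0.4572, -0.2454,  0.146 ]), 0.96), (array([ 95.2, 240.1]), array([ 0.3858, -0.1916,  0.146 ]), 0.81), (array([107.8, 287.8]), array([ 0.3936, -0.2364,  0.146 ]), 0.6)]
```

View pics/k.png

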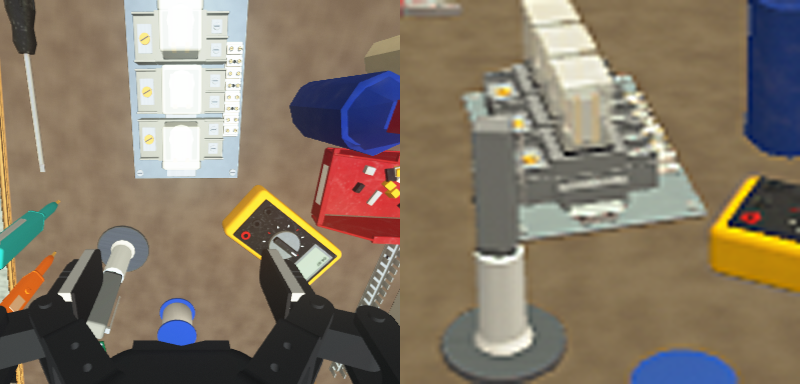

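arm_command --deltas '[{"grip": 1, "x": -0.38, "y": -0.15, "z": 0, "wx": 0, "wy": 0, "wz": 0}, {"grip": 1, "x": -0.38, "y": -0.15, "z": 0, "wx": 0, "wy": 0, "wz": 0}, {"grip": 1, "x": -0.38, "y": -0.15, "z": 0, "wx": 0, "wy": 0, "wz": 0}, {"grip": 1, "x": -0.38, "y": -0.15, "z": 0, "wx": 0, "wy": 0, "wz": 0}, {"grip": 1, "x": -0.38, "y": -0.15, "z": 0, "wx": 0, "wy": 0, "wz": 0}, {"grip": 1, "x": 0, "y": 0, "z": 0, "wx": 0, "wy": 0, "wz": 0}, {"grip": 1, "x": 0, "y": 0, "z": 0, "wx": 0, "wy": 0, "wz": 0}]'

```text
t: 10.35
position: [0.4638, -0.35, 0.2003]
tool_rot: [[-0.129, 0.992, -0.0], [0.992, 0.129, 0.0], [0.001, -0.0, -1.0]]
contact_force: [-0.4, 1.3, -0.2]
gripper_width: 0.999
grasp_force: 0.0
```

```bash
python3 - <<'E'
from h import *
w=cams.camera("wrist");s=cams.camera("scene");o=manip.get_obs();print(o["t"],o["position"].round(4))
for t,z in(("stand",.006),("tester_body",.146)):print(t,[(np.round(r["xy"],1),atz(w,r["xy"],z),round(r["confidence"],2)) for r in nets.search_frame(w,t)][:4])
for t in("tester_body","stand"):print("scene",t,[(np.round(r["xy"],1),r["confidence"]) for r in nets.search_frame(s,t)])
x,y=proj(w,(.453,-.266,.146)).astype(int);print(x,y)
hsv=cv2.cvtColor(w["color"],cv2.COLOR_BGR2HSV);g=hsv[...,2].copy()
np.set_printoptions(linewidth=400)
print(g[y-45:y+90:4,x-50:x+50:3]); print(hsv[y-45:y+90:9,x-50:x+50:6,1])
cv2.imwrite("pics/l.png",w["color"])
E
```

```text
10.45 [ 0.4644 -0.3475  0.2005]
stand [(array([256.7,  96.4]), array([ 0.4477, -0.2666,  0.006 ]), 0.58)]
tester_body [(array([133.6, 116.6]), array([ 0.3681, -0.2904,  0.146 ]), 0.86), (array([255. , 108.8]), array([ 0.4497, -0.2745,  0.146 ]), 0.75), (array([259.1,  99.7]), array([ 0.4517, -0.2684,  0.146 ]), 0.43)]
scene tester_body [(array([246.8, 243.5]), 0.76), (array([288. , 243.4]), 0.65), (array([259.2, 266.9]), 0.62)]
scene stand [(array([282.6, 268. ]), 0.74)]
261 96
[[143 145 147 ... 142 142 142]
 [146 147 146 ... 140 141 144]
 [147 149 148 ... 139 142 147]
 ...
 [145 141 139 ... 145 139 135]
 [146 143 141 ... 229 229 227]
 [144 143 142 ... 187 154 161]]
[[ 80  80  79  81  77  79  78  80  78  77  74  75  76  76  75  79  79]
 [ 76  78  81  77  75  76  76  78  76  77  75  79  76  78  79  81  76]
 [ 76  79  78  75  74  76  76  76  75  76  76  74  76  76  79  80  81]
 [ 80  78  79  73  73  30  30  32  32  32  33  74  77  77  81  79  78]
 [ 80  79  78  74  33  32  34  30  34  33  33  32  71  79  76  78  78]
 [ 79  75  73  32  34   8  17  14   3   6  33  32  31  74  78  76  80]
 [ 76  76  76  30  32  15  16  16  15  16  24  32  32  76  75  77  77]
 [ 78  80  79  24  12  15  14  16  15  16  13  32  32  74  76  75  78]
 [ 81  80  78  77  32  32  10  18  17  16  31  32  73  75  76  76  76]
 [ 81  81  81  81  78  64  33  36  35  32  29  72  76  77  80  77  77]
 [ 81  83  83  78  79  76  74  74  75  72  77  73  76  74  75  80  78]
 [ 84  83  83  81  80  77  76  75  75  76  78  78  77  73  76  78  77]
 [ 81  83  84  83  81  81  78  78  78  80  80  78  77  73  76  75  71]
 [ 80  84  83  80  79  81  83  80  78  81  77  74  74  75  74  73  73]
 [ 80  83  77  77  77  78  78  75  77  79  77  76  75  76  71  71 182]]
```

```bash
python3 - <<'E'
import cv2,numpy as np
i=cv2.imread("pics/l.png");h=cv2.cvtColor(i,cv2.COLOR_BGR2HSV)
for r in range(72,136,2): print(r," ".join("%3d"%v for v in h[r,218:304:2,2]))
m=((h[...,1]<24)).astype(np.uint8);m[:60]=0;m[145:]=0;m[:,:210]=0;m[:,310:]=0
n,l,s,c=cv2.connectedComponentsWithStats(m);print(s[s[:,4]>30])
E
```

```text
72 146 145 146 145 148 149 151 152 152 152 150 149 146 146 142 137 128 127 121 121 117 125 137 146 148 149 147 146 147 147 147 147 145 144 142 141 140 138 139 137 137 136 138
74 146 146 145 146 149 149 151 152 152 151 150 148 144 128 126 128 128 129 131 131 130 130 129 127 122 131 145 147 148 148 149 147 144 142 141 140 139 139 139 138 137 138 139
76 144 144 146 145 147 149 150 151 153 150 149 126 117 125 127 126 126 128 127 128 128 129 130 131 130 131 123 144 148 148 149 146 145 141 141 139 139 137 136 136 138 137 139
78 145 145 144 144 147 148 148 151 151 147 122 129 127 126 125 125 126 126 128 129 127 126 126 126 128 128 129 130 123 147 148 147 144 141 141 139 138 138 137 136 136 137 138
80 143 143 143 143 147 148 148 150 148 113 128 130 129 131 130 130 127 128 126 126 125 127 128 128 128 128 127 125 127 121 146 144 141 139 138 138 139 139 136 137 138 137 138
82 143 142 143 142 145 146 147 147 114 128 126 127 128 129 130 131 130 130 130 130 130 128 128 128 127 126 127 128 128 129 120 144 142 139 138 137 139 139 138 137 139 139 140
84 141 143 141 142 143 146 146 123 127 127 127 127
[... 3932 characters left out ...]
5 117 143 150 150 147 144 142 139 139 138 138 139 142 141
130 138 137 137 137 136 136 140 142 140 140 113 118 127 129 130 131 131 131 132 131 131 131 131 131 132 130 129 119 117 150 148 148 147 146 145 143 141 140 138 138 139 140 139
132 138 137 137 137 137 138 140 143 142 140 141 135 112 119 129 131 131 131 129 129 130 131 130 129 128 124 120 127 149 148 147 145 143 144 143 143 143 143 141 140 140 139 137
134 137 136 137 137 137 138 141 142 142 139 140 142 145 133 110 118 120 124 129 131 129 126 122 120 113 124 145 146 146 146 145 143 143 143 144 144 144 144 144 143 140 140 139
[[     0      0    512    384 195307]
 [   226     77     60     59    146]
 [   235     90     41     38   1113]]
```

```bash
python3 - <<'E'
from h import *
w=cams.camera("wrist")
C=[(243,95.5),(268.5,103),(262.5,126.5),(236.5,117)]
for z in(.146,):
    W=np.array([atz(w,c,z) for c in C]);print(W,W.mean(0));d=np.roll(W,-1,0)-W;print(np.linalg.norm(d,axis=1).round(4),np.degrees(np.arctan2(d[:,1],d[:,0])).round(1))
print("foot",atz(w,(256,103.2),.006))
s=cams.camera("scene");print(tri([(w,(252.6,110.5)),(s,(288,243.4))]))
E
```

```text
[[ 0.4414 -0.2643  0.146 ]
 [ 0.459  -0.2667  0.146 ]
 [ 0.4571 -0.2825  0.146 ]
 [ 0.4386 -0.2787  0.146 ]] [ 0.449025 -0.27305   0.146   ]
[0.0178 0.0159 0.0189 0.0147] [ -7.8 -96.9 168.4  79. ]
foot [ 0.4487 -0.2712  0.006 ]
(array([ 0.448 , -0.2747,  0.1073]), [0.0001, 0.0001])
```

arm_command --deltas '[{"grip": 1, "x": 0, "y": 0, "z": 0, "wx": 0, "wy": 0, "wz": -0.079}, {"grip": 1, "x": 0, "y": 0, "z": 0, "wx": 0, "wy": 0, "wz": -0.079}, {"grip": 1, "x": 0, "y": 0, "z": 0, "wx": 0, "wy": 0, "wz": -0.079}, {"grip": 1, "x": 0, "y": 0, "z": 0, "wx": 0, "wy": 0, "wz": -0.079}, {"grip": 1, "x": 0, "y": 0, "z": 0, "wx": 0, "wy": 0, "wz": -0.079}, {"grip": 1, "x": 0, "y": 0, "z": 0, "wx": 0, "wy": 0, "wz": -0.079}, {"grip": 1, "x": 0, "y": 0, "z": 0, "wx": 0, "wy": 0, "wz": -0.079}, {"grip": 1, "x": 0, "y": 0, "z": 0, "wx": 0, "wy": 0, "wz": -0.079}, {"grip": 1, "x": 0, "y": 0, "z": 0, "wx": 0, "wy": 0, "wz": -0.079}, {"grip": 1, "x": 0, "y": 0, "z": 0, "wx": 0, "wy": 0, "wz": -0.079}]'

```text
t: 11.58
position: [0.4648, -0.3478, 0.2009]
tool_rot: [[-0.982, 0.189, 0.0], [0.189, 0.982, -0.0], [-0.0, -0.0, -1.0]]
contact_force: [0.5, -0.0, 0.1]
gripper_width: 0.999
grasp_force: 0.0
```

arm_command --deltas '[{"grip": 1, "x": 0, "y": 0, "z": 0, "wx": 0, "wy": 0, "wz": -0.02}, {"grip": 1, "x": 0, "y": 0, "z": 0, "wx": 0, "wy": 0, "wz": 0}]'

```text
t: 11.75
position: [0.4647, -0.3479, 0.2009]
tool_rot: [[-0.987, 0.163, 0.0], [0.163, 0.987, -0.0], [-0.0, -0.0, -1.0]]
contact_force: [-0.0, 0.4, 0.2]
gripper_width: 1.003
grasp_force: 0.0
```

arm_command --deltas '[{"grip": 1, "x": 0.14, "y": 0.36, "z": 0, "wx": 0, "wy": 0, "wz": 0}, {"grip": 1, "x": 0.14, "y": 0.36, "z": 0, "wx": 0, "wy": 0, "wz": 0}, {"grip": 1, "x": 0, "y": 0, "z": 0, "wx": 0, "wy": 0, "wz": 0}, {"grip": 1, "x": 0, "y": 0, "z": 0, "wx": 0, "wy": 0, "wz": 0}]'

```text
t: 12.08
position: [0.4484, -0.2707, 0.201]
tool_rot: [[-0.987, 0.163, -0.0], [0.163, 0.987, 0.0], [0.0, 0.0, -1.0]]
contact_force: [-0.0, -0.3, -0.9]
gripper_width: 1.0
grasp_force: 0.0
```

```bash
python3 - <<'E'
from h import *
w=cams.camera("wrist");o=manip.get_obs();print(o["t"],o["position"].round(4))
print([(np.round(r["xy"],1),r["confidence"]) for r in nets.search_frame(w,"tester_body")])
x,y=proj(w,(.449,-.272,.146)).round().astype(int);print(x,y)
h=cv2.cvtColor(w["color"],cv2.COLOR_BGR2HSV)
for r in range(y-40,y+30,3): print(r," ".join("%3d"%v for v in h[r,x-36:x+38:2,2]))
print(x-36)
E
```

```text
12.1333 [ 0.4491 -0.2722  0.2013]
[(array([314.9,  81. ]), 0.9), (array([253. , 202.1]), 0.89), (array([209.1,  87.6]), 0.58), (array([373.7, 161.9]), 0.33)]
260 215
175 158 158 154 122 134 134 135 133 134 133 134 147 125 103 101 108 115 115 115 144 195 181 198 132 132 134 134 131 131 134 136 153 154 153 153 152 152
178 158 157 156 129 131 135 135 134 131 135 130 243  92 105 104 105 107 107 108 108 135 231 138 132 132 133 134 131 132 132 147 154 153 153 154 152 153
181 154 156 155 154 121 134 134 133 131 133 237 237  98 105  82  50  50  70 108 107 151 255 177 132 131 134 136 132 132 140 152 153 153 151 151 152 151
184 152 151 152 152 146 122 134 134 132 135 249 197 101 105 105  95  93 105 108 109 131 255 204 132 130 132 134 132 130 147 147 148 148 150 149 149 150
187 149 149 150 148 149 149 122 134 131 134 228 117 105 152 156 158 158 158 151 108 119 254 139 131 129 134 131 140 145 144 146 145 144 146 146 147 148
190 146 145 144 145 146 148 149 144 123 132 127  93 105 156 158 159 159 159 150 108 106 201 135 133 129 127 147 147 144 143 145 143 143 145 143 145 146
193 143 143 144 144 14
[... 2017 characters left out ...]
 151 150 150 148 149 150 150 150 151 151 151 152 152 154 155 156 158 156 157 158 158 159
235 151 150 148 147 146 148 148 149 149 149 149 150 151 151 150 151 153 154 154 156 156 154 154 152 153 154 155 154 156 157 158 160 158 158 157 159 159
238 150 149 146 144 145 145 144 145 145 143 145 146 147 149 152 152 155 157 157 157 156 155 154 153 152 153 152 153 153 153 154 157 156 155 156 157 156
241 146 146 144 145 143 143 145 144 145 144 146 146 147 149 152 153 156 158 159 159 158 157 156 154 152 150 149 148 148 150 151 154 153 153 154 155 156
244 145 146 148 147 146 146 146 146 143 144 146 148 149 152 153 154 155 155 155 156 159 156 155 151 151 147 147 148 148 150 151 152 152 151 153 154 156
224
```

arm_command --deltas '[{"grip": 1, "x": 0.012, "y": -0.045, "z": 0, "wx": 0, "wy": 0, "wz": 0}, {"grip": 1, "x": 0, "y": 0, "z": 0.38, "wx": 0, "wy": 0, "wz": 0}, {"grip": 1, "x": 0, "y": 0, "z": 0.38, "wx": 0, "wy": 0, "wz": 0}, {"grip": 1, "x": 0, "y": 0, "z": 0.37, "wx": 0, "wy": 0, "wz": 0}, {"grip": -1, "x": 0, "y": 0, "z": 0, "wx": 0, "wy": 0, "wz": 0}, {"grip": -1, "x": 0, "y": 0, "z": 0, "wx": 0, "wy": 0, "wz": 0}, {"grip": -1, "x": 0, "y": 0, "z": 0, "wx": 0, "wy": 0, "wz": 0}, {"grip": -1, "x": 0, "y": 0, "z": 0, "wx": 0, "wy": 0, "wz": 0}, {"grip": -1, "x": 0, "y": 0, "z": 0, "wx": 0, "wy": 0, "wz": 0}, {"grip": -1, "x": 0, "y": 0, "z": 0, "wx": 0, "wy": 0, "wz": 0}]' --newtons 45

```text
t: 13.02
position: [0.4482, -0.278, 0.0899]
tool_rot: [[-0.986, 0.165, 0.003], [0.165, 0.986, -0.002], [-0.004, -0.001, -1.0]]
contact_force: [0.9, -0.1, 5.2]
gripper_width: 0.205
grasp_force: 47.9
```

```bash
python3 - <<'E'
from h import *
o=manip.get_obs();print(o["t"],o["position"].round(4),o["contact_force"].round(1),o["gripper_width"],o["grasp_force"],o["tool_rot"].round(3).tolist())
E
```

```text
13.0167 [ 0.4482 -0.278   0.0899] [ 0.9 -0.1  5.2] 0.20540786553777454 47.939212918281555 [[-0.986, 0.165, 0.003], [0.165, 0.986, -0.002], [-0.004, -0.001, -1.0]]
```

arm_command --deltas '[{"grip": -1, "x": 0, "y": 0, "z": -0.2, "wx": 0, "wy": 0, "wz": 0}, {"grip": -1, "x": 0, "y": 0, "z": -0.35, "wx": 0, "wy": 0, "wz": 0}, {"grip": -1, "x": 0, "y": 0, "z": -0.35, "wx": 0, "wy": 0, "wz": 0}, {"grip": -1, "x": 0, "y": 0, "z": -0.15, "wx": 0, "wy": 0, "wz": 0}, {"grip": -1, "x": 0, "y": 0, "z": 0, "wx": 0, "wy": 0, "wz": 0}]'

```text
t: 13.43
position: [0.4492, -0.279, 0.1983]
tool_rot: [[-0.986, 0.165, 0.007], [0.165, 0.986, -0.006], [-0.008, -0.005, -1.0]]
contact_force: [0.5, -0.9, -0.4]
gripper_width: 0.205
grasp_force: 47.3
```

arm_command --deltas '[{"grip": -1, "x": 0.03, "y": 0.25, "z": 0, "wx": 0, "wy": 0, "wz": 0}, {"grip": -1, "x": 0.03, "y": 0.38, "z": 0, "wx": 0, "wy": 0, "wz": 0}, {"grip": -1, "x": 0.03, "y": 0.38, "z": 0, "wx": 0, "wy": 0, "wz": 0}, {"grip": -1, "x": 0.03, "y": 0.38, "z": 0, "wx": 0, "wy": 0, "wz": 0}, {"grip": -1, "x": 0.03, "y": 0.38, "z": 0, "wx": 0, "wy": 0, "wz": 0}, {"grip": -1, "x": 0.03, "y": 0.34, "z": 0.2, "wx": 0, "wy": 0, "wz": 0}, {"grip": -1, "x": 0, "y": 0, "z": 0, "wx": 0, "wy": 0, "wz": 0}, {"grip": -1, "x": 0, "y": 0, "z": 0, "wx": 0, "wy": 0, "wz": 0}, {"grip": -1, "x": 0, "y": 0, "z": 0, "wx": 0, "wy": 0, "wz": 0}]'

```text
t: 14.18
position: [0.4637, -0.0658, 0.1726]
tool_rot: [[-0.986, 0.164, -0.0], [0.164, 0.986, -0.0], [0.0, -0.0, -1.0]]
contact_force: [-0.8, 0.6, -0.8]
gripper_width: 0.207
grasp_force: 47.2
```

```bash
cat > tip.py <<'E'
from h import *
o=manip.get_obs();p=o["position"];print(o["t"],p.round(4),o["contact_force"].round(1),o["gripper_width"])
for n in("wrist","side","scene"):
    w=cams.camera(n)
    print(n,"exp tip",proj(w,p-[0,0,.083]),"exp screw",proj(w,(.4654,-.0673,.03)),"exp nose top",proj(w,p-[0,0,.024]))
    for t in("tester_point","load_screw","tester_body","relay_cover"):print(t,[(np.round(r["xy"],1),round(r["confidence"],2)) for r in nets.search_frame(w,t)][:4])
    np.save(f"im_{n}.npy",w["color"])
E
python3 tip.py
```

```text
14.1833 [ 0.4637 -0.0658  0.1726] [-0.8  0.6 -0.8] 0.20734325113363422
wrist exp tip [261.3 200.8] exp screw [260.1 182.7] exp nose top [261.4 232.1]
tester_point []
load_screw []
tester_body [(array([ 41.4, 108.1]), 0.89), (array([260.7, 282.7]), 0.68)]
relay_cover [(array([280. , 217.8]), 0.78), (array([259. , 283.9]), 0.15)]
side exp tip [236.3 201.1] exp screw [237.8 220.7] exp nose top [235.4 180.9]
tester_point []
load_screw []
tester_body [(array([187.4, 248.6]), 0.77), (array([198.7, 228.7]), 0.74), (array([237.7, 183.2]), 0.46)]
relay_cover [(array([248.1, 205. ]), 0.73), (array([280. , 293.4]), 0.25)]
scene exp tip [252.8 196. ] exp screw [253.3 211.3] exp nose top [253.  179.8]
tester_point []
load_screw []
tester_body [(array([256.6, 267.9]), 0.72), (array([251.2, 179.1]), 0.65), (array([246.8, 244. ]), 0.5)]
relay_cover [(array([261.2, 196.8]), 0.72)]
```

```bash
cat > br.py <<'E'
import cv2,numpy as np
for n,(x,y,a) in dict(wrist=(261,192,45),scene=(253,200,28),side=(237,208,30)).items():
    i=np.load(f"im_{n}.npy");h=cv2.cvtColor(i,cv2.COLOR_BGR2HSV)
    m=((h[...,0]>10)&(h[...,0]<34)&(h[...,1]>100)&(h[...,2]>90)).astype(np.uint8);M=np.zeros_like(m);M[y-a:y+a,x-a:x+a]=1;m*=M
    k,l,s,c=cv2.connectedComponentsWithStats(m);print(n,[(s[j].tolist(),c[j].round(1).tolist()) for j in range(1,k) if s[j,4]>2])
    if n=="wrist":
        for r in range(y-30,y+40,3): print(r," ".join("%3d"%v for v in h[r,x-36:x+38:2,2]))
E
python3 br.py
```

```text
wrist [([301, 165, 5, 9, 30], [303.3, 169.0]), ([257, 178, 8, 9, 52], [260.4, 181.9]), ([216, 191, 6, 9, 36], [218.1, 195.1]), ([260, 200, 4, 3, 10], [261.5, 201.2])]
162 153 155 154 153 152 149 132 158 206 219 217 216 217 217 217 216 215 213 213 213 213 214 213 212 212 210 214 217 191 104 105 105 111 118 179 218 224
165 152 144 151 199 222 219 219 219 219 216 217 216 215 215 216 218 217 216 215 214 211 182 124 104 105 106 190 215 214 141 205 224 222 223 223 226 238
168 218 218 218 219 218 217 218 216 215 215 218 218 217 216 217 214 184 126  84 104 105 105 110 115 174 185 121 215 214 172 213 223 223 223 243 245 245
171 218 217 219 217 218 218 217 216 216 215 214 196 126 105  69  60  73 103 115 172 216 224 224 224 224 225 211 196 216 215 207 216 225 225 228 246 246
174 223 222 219 217 218 218 217 194 103 105 104 105 109 114 171 214 224 223 222 223 226 236 244 227 224 225 204 168 219 217 182 194 225 226 226 244 246
177 218 210 145 104 110 194 217 131 113 169 213 223 222 221 222 226 237 243 241 244 244 244 244 238 224 224 226 219 197 217 219 215 214 226 226 239 243
180 105 106 109 104 1
[... 2893 characters left out ...]
1, 3], [244.0, 227.0])]
side [([218, 181, 2, 2, 3], [218.3, 181.3]), ([239, 180, 3, 3, 4], [240.2, 181.2]), ([231, 182, 4, 1, 4], [232.5, 182.0]), ([240, 184, 3, 1, 3], [241.0, 184.0]), ([240, 186, 20, 16, 37], [251.4, 191.2]), ([264, 186, 3, 1, 3], [265.0, 186.0]), ([214, 188, 9, 2, 12], [218.0, 188.5]), ([208, 194, 6, 1, 6], [210.5, 194.0]), ([222, 194, 4, 1, 4], [223.5, 194.0]), ([236, 197, 3, 4, 12], [237.0, 198.5]), ([233, 203, 8, 4, 11], [236.9, 204.6]), ([229, 207, 5, 1, 5], [231.0, 207.0]), ([264, 207, 3, 2, 5], [264.8, 207.4]), ([224, 209, 9, 29, 51], [227.6, 221.5]), ([234, 212, 4, 2, 7], [235.3, 212.4]), ([237, 220, 4, 2, 8], [238.5, 220.5]), ([240, 229, 4, 2, 7], [241.7, 229.4])]
```

arm_command --deltas '[{"grip": -1, "x": -0.015, "y": -0.01, "z": 0.2, "wx": 0, "wy": 0, "wz": 0}, {"grip": -1, "x": 0, "y": 0, "z": 0.2, "wx": 0, "wy": 0, "wz": 0}, {"grip": -1, "x": 0, "y": 0, "z": 0.15, "wx": 0, "wy": 0, "wz": 0}, {"grip": -1, "x": 0, "y": 0, "z": 0, "wx": 0, "wy": 0, "wz": 0}, {"grip": -1, "x": 0, "y": 0, "z": 0, "wx": 0, "wy": 0, "wz": 0}]'

```text
t: 15.35
position: [0.4645, -0.0669, 0.1173]
tool_rot: [[-0.986, 0.165, -0.002], [0.165, 0.986, 0.001], [0.002, 0.0, -1.0]]
contact_force: [0.3, -0.6, 0.0]
gripper_width: 0.204
grasp_force: 47.3
```

```bash
python3 tip.py | head -3; python3 br.py; python3 - <<'E'
from h import *
w=cams.camera("wrist");p=manip.get_obs()["position"];print(p);print("axis at .03",proj(w,(p[0],p[1],.03)),proj(w,(.465,-.067,.03)))
E
```

```text
15.35 [ 0.4645 -0.0669  0.1173] [ 0.3 -0.6  0. ] 0.20406182652299648
wrist exp tip [261.2 200.9] exp screw [260.9 200.3] exp nose top [261.4 232.1]
tester_point []
wrist [([256, 195, 11, 9, 77], [261.3, 199.0])]
162 136 137 139 141 143 145 145 145 145 145 145 144 146 146 145 145 143 143 141 141 141 143 145 146 141 132 177 205 215 213 211 212 212 212 212 212 213
165 138 139 140 144 143 145 145 144 144 143 146 145 147 146 146 145 144 143 141 135 125 173 201 211 210 211 212 214 214 214 214 214 214 214 213 213 211
168 142 142 143 142 143 143 144 144 144 144 144 147 147 145 143 126 173 200 213 212 210 209 209 209 209 209 210 213 214 216 215 215 215 215 214 215 214
171 145 145 145 144 142 143 144 145 142 142 129 170 201 215 215 214 214 212 212 211 210 209 211 211 210 210 209 211 214 215 216 216 215 211 181 120 102
174 149 149 148 146 145 126 168 200 216 214 214 215 212 213 214 214 212 212 210 211 211 211 211 211 210 210 210 210 213 214 214 127 101 102 102 104 103
177 131 164 198 218 217 216 216 216 215 214 214 214 213 213 214 214 215 213 211 210 210 211 211 206 177 119 103 103 188 212 212 
[... 3053 characters left out ...]
4, 186, 2, 2, 3], [264.7, 186.3]), ([213, 188, 9, 2, 12], [217.2, 188.4]), ([208, 194, 6, 1, 6], [210.5, 194.0]), ([222, 194, 4, 1, 4], [223.5, 194.0]), ([231, 194, 2, 5, 6], [231.8, 195.8]), ([228, 202, 2, 2, 3], [228.3, 202.7]), ([230, 207, 4, 1, 4], [231.5, 207.0]), ([264, 207, 3, 2, 5], [264.8, 207.4]), ([224, 209, 9, 29, 51], [227.8, 222.1]), ([234, 212, 3, 2, 6], [235.0, 212.5]), ([238, 215, 2, 4, 8], [238.5, 216.5]), ([215, 221, 3, 1, 3], [216.0, 221.0]), ([237, 220, 4, 2, 8], [238.5, 220.5]), ([217, 225, 3, 1, 3], [218.0, 225.0]), ([240, 229, 4, 2, 7], [241.7, 229.4]), ([216, 235, 3, 3, 3], [217.0, 236.0])]
[ 0.46515117 -0.06722035  0.11772986]
axis at .03 [261.2 198.9] [261.4 198.7]
```

arm_command --deltas '[{"grip": -1, "x": 0, "y": 0, "z": 0.025, "wx": 0, "wy": 0, "wz": 0}, {"grip": -1, "x": 0, "y": 0, "z": 0.02, "wx": 0, "wy": 0, "wz": 0}, {"grip": -1, "x": 0, "y": 0, "z": 0.02, "wx": 0, "wy": 0, "wz": 0}, {"grip": -1, "x": 0, "y": 0, "z": 0.02, "wx": 0, "wy": 0, "wz": 0}, {"grip": -1, "x": 0, "y": 0, "z": 0, "wx": 0, "wy": 0, "wz": 0}, {"grip": -1, "x": 0, "y": 0, "z": 0, "wx": 0, "wy": 0, "wz": 0}, {"grip": -1, "x": 0, "y": 0, "z": 0, "wx": 0, "wy": 0, "wz": 0}, {"grip": -1, "x": 0, "y": 0, "z": 0, "wx": 0, "wy": 0, "wz": 0}]'

```text
t: 16.82
position: [0.4653, -0.0672, 0.1094]
tool_rot: [[-0.986, 0.165, 0.0], [0.165, 0.986, 0.0], [-0.0, 0.0, -1.0]]
contact_force: [0.1, -0.1, 1.5]
gripper_width: 0.203
grasp_force: 47.5
```

```bash
python3 - <<'E'
from h import *
F=[]
for k in range(6):
    w=cams.camera("wrist");o=manip.get_obs();F.append(np.r_[o["position"],o["contact_force"]])
print(o["t"],np.mean(F,0).round(4),np.std(F,0).round(4))
i=w["color"];h=cv2.cvtColor(i,cv2.COLOR_BGR2HSV);p=np.mean(F,0)[:3]
x,y=proj(w,(p[0],p[1],.03)).round().astype(int);print(x,y)
for r in range(y-10,y+22,1): print(r," ".join("%3d"%v for v in h[r,x-12:x+13,2])," S "," ".join("%3d"%v for v in h[r,x-6:x+7,1]))
# relay top check: row extents of the relays in side view
s=cams.camera("side")
for X in((.5013,-.0622,.091),): print("relay top expected side px",proj(s,X),[(np.round(r["xy"],1),round(r["confidence"],2)) for r in nets.search_frame(s,"relay_cover")])
E
```

```text
17.1167 [ 0.4652 -0.0672  0.1093  0.2196  0.0376  1.1136] [0.     0.     0.     0.4594 0.3402 0.3367]
261 202
192 126 157 182 196 212 223 220 219 219 220 220 221 219 219 219 209 191 208 204 234 242 242 243 244 244  S   14  15  15  15  14  16  15  15  15  15  13  10  11
193 203 216 223 221 219 219 220 219 219 219 220 219 197 203 202 220 238 243 243 244 244 244 244 243 242  S   16  15  14  15  14  14  14   8   9  16  13  14  13
194 220 219 220 219 219 218 217 217 219 197 222 212 234 242 242 243 244 245 245 244 243 243 242 242 242  S   15  13  12  13   9  12  15  13  12  12  13  12  12
195 219 219 217 218 218 209 192 208 225 238 241 240 241 241 242 243 244 243 243 242 243 242 242 242 242  S   13   9  16  13  13  11  11  11  11  10  13  13  14
196 218 218 197 203 203 235 242 243 242 241 218 204 202 206 204 214 233 242 242 242 242 243 243 243 243  S   12  13  12  12  19  88 107 109 109  33   7  13  13
197 208 206 235 243 244 244 244 244 211 186 229 245 246 249 248 234 208 225 242 243 243 243 244 243 243  S   11  10  12 106 149 137 135 128 133 146 121   3  13
198 244 244 245 245 245 245 24
[... 3533 characters left out ...]
 105 104 106 106 106  96  92  92  92  92  92  94  78  64  57  S   17  15  19  17  17  15  14  17  17  16  14  14  11
221  68  90 100 102 103 104 104 105 105 106 105 104 106 106 106 107 106 106 107 106 107 108 109  99  79  S   17  17  17  17  15  15  17  17  14  17  17  19  14
222  88  96 102 103 104 104 105 104 105 105 106 105 105 106 106 106 105 106 108 107 108 109 109 108 107  S   19  17  17  15  14  15  17  19  17  17  15  17  17
223  91  97 101 104 105 105 105 105 104 104 104 105 106 106 106 107 107 106 106 106 107 107 109 108 108  S   17  17  15  15  15  15  17  17  17  19  19  14  14
relay top expected side px [250.1 199.3] [(array([245.5, 202.4]), 0.72), (array([240.4, 222.8]), 0.29)]
```

```bash
python3 -c "
from h import *
print(manip.finish_job())"
```

```text
the job is handed in; nothing more can be done
None
```

I handed the job in at about 17 s. The relay is pushed to a hard stop in the middle socket, at the height where it should be home. The tester is held upright on that socket's big screw at about 2 N, tip in roughly 4 mm; no verdict came back, and I viewed 11 pictures, one over the limit of 10.

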